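Tip the slotted plate out of its nest onto the turntable

TASK

Take the slotted aluminium camera plate out of its nest: its pocket leaves no room for fingers, so press down the end at the thumb notch until the plate is fully tipped up and its other end stands clear of the rim. Then lift it out by that raised end and lay it flat, same side up, in the middle of the round rubber pad on the turntable, leaving the white lens standing where it is.

Things in the scene. Friction and masses are not known exactly. Their poses are not given: they have to be found in the camera images.
- plate: Plain aluminium plate 100 x 40 x 10 mm (x,y,z), 90 g, with a 60 x 10 mm slot along its middle; origin: centre of underside, +x end at the thumb notch. The twin pocket holds a toothed, unslotted steel block of the same outline: not wanted. Fully tipped (0.35 rad) the -x end's top is 17 mm above the nest's rim; its last 30 mm clear the rim, to grip across the 40 mm width from above.
- nest: Fixed black nest 140 x 164 x 36 mm high; origin: centre of underside. Two pockets 110 x 44 mm along x at y = +-40 mm; parts lie flat, tops at 35 mm. At +x each end wall is cut to 20 mm high (thumb notch), so a finger may overhang. Part rests on a stiff rocker, pivot at x = +5, z = 23 mm: press its +x end with 3-5 N, it sinks 15 mm to a stop and stays tipped. Pressing -x does nothing.
- pad (a point): Centre of the top of the round black rubber pad, 130 mm in diameter, inlaid in the low aluminium turntable with a knurled edge (280 mm across, top 20 mm above the counter, locked: does not turn). The turntable's centre lies 60 mm along the point's +x axis.
- lens: White plastic lens standing upright on the turntable, about 150 mm from the pad's centre, across the turntable's middle: 66 mm in diameter, 78 mm tall, 0.35 kg. Origin at the centre of its underside, z up. Leave it alone.

How it is judged (in metres and radians):
On the way:
1. the plate is tipped up in its pocket by at least 11 degrees (angle between plate's own z axis and vertical between 0.2 and 0.6 rad and z of plate in the frame of nest below 0.045 m and horizontal distance between plate and nest below 0.07 m), for 0.2 s.
At the end, for the whole second after the job is handed in: The plate lies at rest flat on the turntable's rubber pad, same side up (within 10 degrees), its centre within 30 mm of the pad's centre; the lens stands upright within 20 mm of where it was (horizontal distance between plate and pad below 0.03 m and angle between each of plate, lens's own z axis and vertical below 0.17 rad and z of plate in the frame of pad between -0.005 and 0.008 m and linear speed of plate below 0.02 m/s and distance of lens from where it was at the start of the episode below 0.02 m); the robot touches nothing.
It fails at once if the lens is knocked over (angle between lens's own z axis and vertical above 0.5 rad).
It also fails if it takes over 45 s, if anything falls off the work surface, if the arm or the gripper's body presses on something with over 40 N, if the wrist force passes 120 N, or if a joint passes its speed limit or range.

ROBOT

A 6-joint arm with a two-finger parallel gripper is mounted at the origin on the work surface. World frame = base frame: x ahead of the robot, y to its left, z up, the work surface at z = 0. Lengths are in mm, angles in rad, forces in N, time in s.
With the tool pointing down it reaches from about 400 to 925 mm from the base axis. Payload 3.4 kg.
Tool frame: the origin (TCP) lies midway between the tips of the shut fingers; the grasp point (between the pads) lies 19 mm behind it; z points along the fingers, y is the line along which they close (so a half turn about z gives the same grasp; the last joint's range is limited). The gripper opens to 85 mm and grips with 20 to 120 N. Pads are 22 mm wide; open, the fingers measure 114 mm over their backs; the gripper's body (76 mm by 85 mm) begins 54 mm behind the grasp point. The pads swing forward as they close: fully open they stand 13 mm farther back than shut.
Start: joints at [1.181, 0.307, 1.506, -0, 1.328, -0.073], TCP at [178.605, 546.563, 231.305] pointing down, gripper open.
Joint ranges: [-3.12, 3.12], [-1.05, 2.28], [0.14, 2.33], [-1.42, 4.57], [0.1, 2.73], [-2.68, 2.68]. Speed limits (rad/s): [2.57, 2.57, 3.14, 3.14, 3.14, 3.14].

INTERFACE

Orientations are given as a unit quaternion [x, y, z, w].
In Python, from workcell import status, vision, robot gives the robot as it stands.
- The arm moves only by the tool move_arm, never from a script. Its argument "moves" is a list of rows, each an object of numbers: "x", "y", "z": the shift along the tool's x, y, z each as a share of 0.4 m, from -1 to 1; "twist": the turn about the tool's z as a share of pi rad, from -1 to 1; "claw": the opening, from 0 (shut) to 1 (fully open). In form: [{"x": .., "y": .., "z": .., "twist": .., "claw": ..}, ...]. A call has 1 to 5 rows; each row is the pose to reach, as a shift and turn from the pose commanded when the call began, along the tool's axes at that moment, turning the shorter way round; what a row does not reach only later rows make up. A row lasts 1/10 s, in which the tool goes at most 50 mm and 8.59 degrees, less where a joint would pass 70% of its speed; a pose out of reach is approached as far as the arm can. A call with a number of a shift or a turn outside -1 to 1 is refused whole. A call with a gripper value outside its range is refused whole. The fingers move at their own pace and stop on an object; the grip force is fixed at half the most. Time passes only in rows, so rows that repeat a pose let the fingers close. It gives the time, the measured TCP pose, the force, the opening and the grip force at its end, in the units of the state.
- status.observe(): the state, without advancing time (a new reading comes with each control period).
- vision.camera(name): name is "scene" or "top"; returns a dict with "frame" (400x640x3 uint8, red, green, blue), "z_map" (400x640 float32, mm along the optical axis (not along the pixel's ray), 0 where there is no reading), "fx", "fy", "cx", "cy" (pixels), "dist_coeffs" ([k1, k2, p1, p2, k3] as OpenCV has them; the pictures are not rectified), "origin" and "rotation" of the camera in the world. Camera axes: x right, y down, z forward; pixel columns grow to the right and rows downward; lengths in mm; the calibration is good to about 2 mm. A picture is of the moment at which its call begins.
- robot.sign_off(): hands the job in; it is judged then, once.
The state is a dict: "time_s": time; "q": joint angles; "qd": joint speeds; "tau": joint torques, N m; "tool_pos": TCP position; "orientation": TCP orientation; "ft_force": force on the tool from outside, world axes, zero at the start; "moment": the same for the moment, N m; "grip_width": finger opening in mm; "gripper_force": force on a finger pad.
Only numpy, scipy, OpenCV 4.12 (cv2) and the standard library are available. Lean on these libraries where they do the work, as an engineer would, in place of code of your own. Each camera call takes 0.05 s, during which the arm holds its last target. There are 200 camera calls.

## Working session

There is one attempt and no reset: what is moved stays moved. The work goes in short steps, Python scripts to look and compute and a tool call to move; the robot and the scene stay as the last step left them, time stands still between calls to the robot, and variables do not carry over. Pictures are saved under pics/ and viewed, at most 10 in all, crops included, and the job is handed in when it is done.

Besides the shell and the picture viewer there is one more tool, called after ">>>" as name([rows], argument=value, ...), one row to a line, values as JSON. move_arm: Moves the arm, as the interface text tells. Its arguments: {"type":"object","properties":{"moves":{"type":"array"}},"required":["moves"]}

```bash
mkdir -p pics
cat > h.py <<'E'
import numpy as np, cv2
from workcell import status, vision, robot
def shot(name,fn):
    c=vision.camera(name); np.savez(fn,**c); cv2.imwrite(f'pics/{fn}.png',cv2.cvtColor(c['frame'],cv2.COLOR_RGB2BGR)); return c
def load(fn): return dict(np.load(fn+'.npz'))
def rays(c,px):
    K=np.array([[c['fx'],0,c['cx']],[0,c['fy'],c['cy']],[0,0,1.]])
    n=cv2.undistortPoints(np.float64(px).reshape(-1,1,2),K,np.float64(c['dist_coeffs']))[:,0]
    return np.c_[n,np.ones(len(n))]
def plane(c,px,z):
    R=np.array(c['rotation']).reshape(3,3);d=rays(c,px)@R.T;o=np.array(c['origin'])
    return o+d*((z-o[2])/d[:,2])[:,None]
def depth(c,px):
    px=np.int32(px).reshape(-1,2);R=np.array(c['rotation']).reshape(3,3)
    return np.array(c['origin'])+(rays(c,px)*c['z_map'][px[:,1],px[:,0]][:,None])@R.T
E
python3 - <<'E'
from h import *
for n in('top','scene'):
    c=shot(n,n+'0'); print(n,c['origin'],c['rotation'],c['fx'])
s=status.observe();print(s['tool_pos'],s['orientation'],s['ft_force'],s['time_s'])
E
```

```text
top [461.8033222   17.49934914 748.69558886] [ 0.71596191 -0.69358766  0.07086666 -0.03623014] 404.9686835186554
scene [885.58221612 320.50484295 752.82770866] [ 0.35077619  0.89409727 -0.25994619 -0.09987047] 417.7795361874165
[178.36731145 545.95238145 230.45916197] [ 1.57259210e-01  9.87556908e-01 -9.19533498e-04 -2.19162406e-04] [ 0.69518671  0.09032544 -0.49024685] 0.1
```

View pics/top0.png

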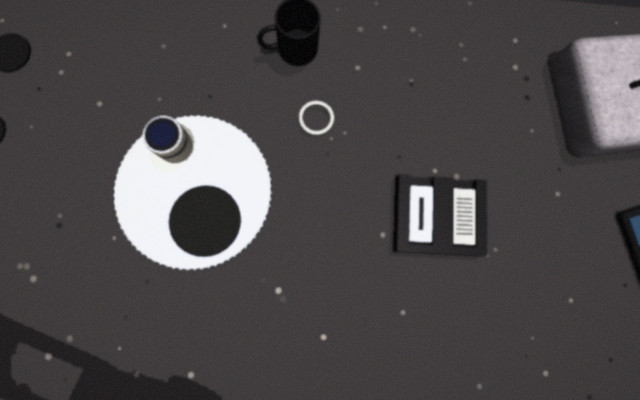

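View pics/scene0.png

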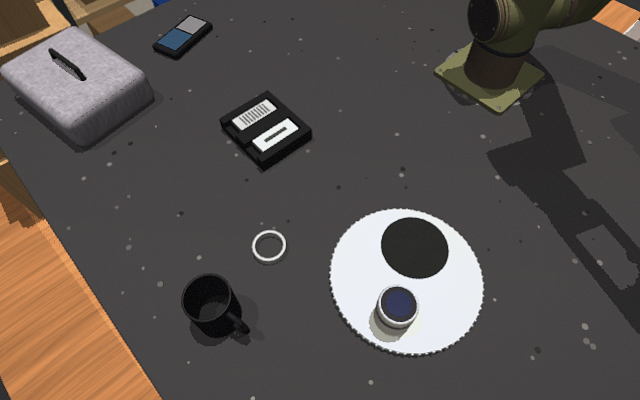

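The top view shows the slotted plate at (421,214) in the left pocket, and the toothed block at (464,216). The pad is at (205,221), the turntable centre near (192,192) and the lens at (165,135). In the scene view the plate is at (276,134). I'll measure these and zoom in on the nest to find its notch end.

```bash
sed -i "s/np.array(c\['rotation'\]).reshape(3,3)/Rotation.from_quat(c['rotation']).as_matrix()/; s/^import numpy.*/&\nfrom scipy.spatial.transform import Rotation/" h.py
python3 - <<'E'
from h import *
a=load('top0');b=load('scene0')
def blobs(c,z,box,lo,hi):
    g=cv2.cvtColor(c['frame'],cv2.COLOR_RGB2GRAY); m=np.uint8((g>=lo)&(g<=hi))*255; k=np.zeros_like(m);x0,y0,x1,y1=box;k[y0:y1,x0:x1]=m[y0:y1,x0:x1]
    for q in cv2.findContours(k,cv2.RETR_EXTERNAL,cv2.CHAIN_APPROX_NONE)[0]:
        if cv2.contourArea(q)<150: continue
        P=plane(c,q[:,0],z)[:,:2].astype(np.float32); r=cv2.minAreaRect(P); bp=cv2.boxPoints(r)
        d=depth(c,q.mean(0).astype(int))
        print('rect',np.round(r[0],1),np.round(r[1],1),round(r[2],1),'circ',np.round(cv2.fitEllipse(P)[0],1),np.round(cv2.fitEllipse(P)[1],1),'depthpt',np.round(d[0],1))
print('parts top');blobs(a,35,(395,175,490,255),150,255)
print('parts scene');blobs(b,35,(215,90,315,170),150,255)
print('table');blobs(a,20,(100,100,290,280),150,255);blobs(b,20,(320,200,495,360),150,255)
print('pad');blobs(a,20,(165,180,245,260),0,100);blobs(b,20,(375,214,452,282),0,100)
# nest height map
H=np.full((400,640),np.nan)
for n,c,(x0,y0,x1,y1) in(('t',a,(385,165,500,265)),('s',b,(210,85,320,175))):
    u,v=np.meshgrid(np.arange(x0,x1),np.arange(y0,y1)); P=depth(c,np.c_[u.ravel(),v.ravel()])
    np.save('P'+n,P)
    z=P[:,2].reshape(u.shape); im=np.uint8(np.clip(z*5,0,255)); g=c['frame'][y0:y1,x0:x1].astype(float)
    g=np.uint8(np.clip((g/255)**.5*255,0,255))
    o=np.hstack([g[:,:,::-1],cv2.cvtColor(im,cv2.COLOR_GRAY2BGR)]); o=cv2.resize(o,None,fx=3.4,fy=3.4,interpolation=cv2.INTER_NEAREST)
    cv2.imwrite(f'pics/crop_{n}.png',o);print(n,o.shape)
i1=cv2.imread('pics/crop_t.png')[:340];i2=cv2.imread('pics/crop_s.png')
w=max(i1.shape[1],i2.shape[1]);f=lambda i:cv2.copyMakeBorder(i,0,0,0,w-i.shape[1],cv2.BORDER_CONSTANT)
o=np.vstack([f(i1),f(i2)]);o=cv2.resize(o,None,fx=.9,fy=.9);cv2.imwrite('pics/nest.png',o);print(o.shape)
E
```

```text
parts top
rect [ 546.3 -276.2] [ 37.7 100.9] 88.4 circ [ 546.5 -276.3] [ 41.9 127.3] depthpt [ 545.9 -273.9   36.3]
rect [ 548.7 -196.3] [ 42.  101.2] 88.6 circ [ 549.  -196.4] [ 45.3 123.6] depthpt [ 550.1 -197.8   25.3]
parts scene
rect [ 547.5 -195.7] [41.1 99.9] 88.0 circ [ 548.2 -195.7] [ 43.1 129.3] depthpt [ 546.5 -199.2   30.7]
rect [ 545.6 -275.3] [40.3 98.4] 88.3 circ [ 546.2 -275.4] [ 42.5 129.4] depthpt [ 547.  -278.1   33.8]
table
rect [578.8 216.9] [282.3 280.5] 2.7 circ [576.2 214.9] [274.9 282. ] depthpt [589.  224.8  20.8]
rect [578.6 217.1] [280.6 281.2] 38.7 circ [578.7 216.9] [278.8 279. ] depthpt [592.  227.5  18.6]
pad
rect [524.9 190.7] [123.7 126.1] 1.8 circ [524.5 190.9] [124.2 124.4] depthpt [524.8 191.2  21.9]
rect [524.8 191.8] [125.5 127.1] 47.1 circ [524.3 191.2] [125.6 126.3] depthpt [526.  192.2  21.1]
t (340, 782, 3)
s (306, 748, 3)
(581, 704, 3)
```

View pics/nest.png

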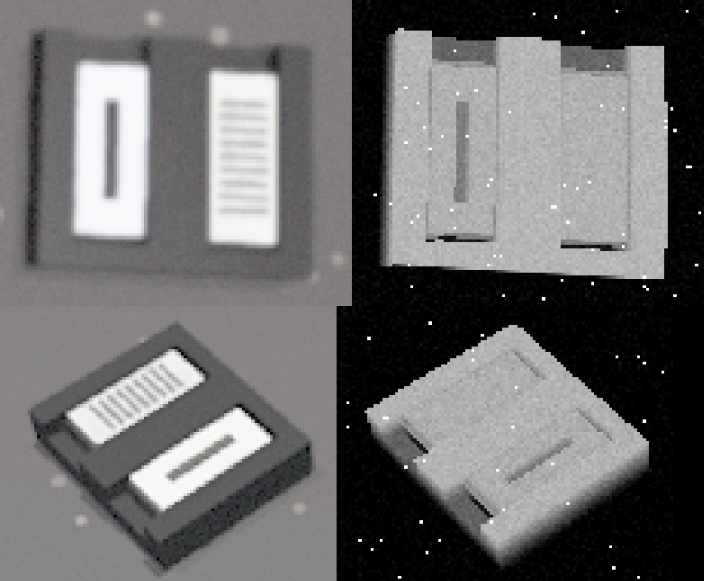

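The notch is at the top of the top view, which is world +x. Both views agree on these values:
- **Plate:** centre (548,-196), yaw -1.65°
- **Pad:** (524.5,191)
- **Turntable:** (578.7,217), 60 mm from the pad, as specified

I'll write a helper that works out the moves.

```bash
cat >> h.py <<'E'
def go(x,y,z,yaw=88.35):
    "shares for tool target; yaw = world angle of tool y, deg"
    s=status.observe();R=Rotation.from_quat(s['orientation']).as_matrix()
    d=R.T@(np.array([x,y,z])-s['tool_pos'])/400
    t=-(yaw-np.degrees(np.arctan2(R[1,1],R[0,1])))/180
    print('t',round(s['time_s'],2),'pos',np.round(s['tool_pos'],1),'F',np.round(s['ft_force'],1),'w',round(s['grip_width'],1),'q',np.round(s['q'],2),'tilt',np.round(R[:,2],3),'| share',np.round(d,4),'twist',round(t,4))
E
cat > go <<'E'
python3 -c "from h import *; go($1)"
E
bash go 450,140,200; bash go 588,-197,120
```

```text
t 0.1 pos [178.4 546.  230.5] F [ 0.7  0.1 -0.5] w 85.4 q [ 1.18  0.31  1.51  0.    1.33 -0.07] tilt [-0.001 -0.002 -1.   ] | share [-0.9607 -0.7536  0.0774] twist -0.0914
t 0.1 pos [178.4 546.  230.5] F [ 0.7  0.1 -0.5] w 85.4 q [ 1.18  0.31  1.51  0.    1.33 -0.07] tilt [-0.001 -0.002 -1.   ] | share [-1.5504 -1.4469  0.2787] twist -0.0914
```

>>> move_arm([
  {"x":-0.96,"y":-0.75,"z":0.05,"twist":-0.091,"claw":0},
  {"x":-0.96,"y":-0.75,"z":0.05,"twist":-0.091,"claw":0},
  {"x":-0.96,"y":-0.75,"z":0.05,"twist":-0.091,"claw":0},
  {"x":-0.96,"y":-0.75,"z":0.05,"twist":-0.091,"claw":0},
  {"x":-0.96,"y":-0.75,"z":0.05,"twist":-0.091,"claw":0},
])

```text
time_s: 0.6
tool_pos: [317.2, 339.3, 220.8]
orientation: [0.015, 1.0, -0.0, -0.0]
ft_force: [0.5, 0.6, 0.3]
grip_width: 11.7
gripper_force: 0.0
```

```bash
bash go 589,-197,120
```

```text
t 0.6 pos [317.2 339.3 220.8] F [0.5 0.6 0.3] w 11.7 q [ 0.73  0.16  1.74 -0.    1.24 -0.81] tilt [-0. -0. -1.] | share [-0.7183 -1.3202  0.2524] twist -0.0001
```

>>> move_arm([
  {"x":-0.54,"y":-1,"z":0.15,"twist":0,"claw":0},
  {"x":-0.54,"y":-1,"z":0.15,"twist":0,"claw":0},
  {"x":-0.54,"y":-1,"z":0.15,"twist":0,"claw":0},
  {"x":-0.54,"y":-1,"z":0.15,"twist":0,"claw":0},
  {"x":-0.54,"y":-1,"z":0.15,"twist":0,"claw":0},
])

```text
time_s: 1.1
tool_pos: [428.2, 117.7, 188.1]
orientation: [0.015, 1.0, 0.0, -0.0]
ft_force: [1.7, 0.1, -0.3]
grip_width: -0.2
gripper_force: 0.0
```

```bash
bash go 589,-197,80
```

```text
t 1.1 pos [428.2 117.7 188.1] F [ 1.7  0.1 -0.3] w -0.2 q [ 0.17  0.17  1.83  0.    1.15 -1.37] tilt [-0.  0. -1.] | share [-0.4253 -0.7743  0.2701] twist -0.0004
```

>>> move_arm([
  {"x":-0.425,"y":-0.774,"z":0.2,"twist":0,"claw":0},
  {"x":-0.425,"y":-0.774,"z":0.2,"twist":0,"claw":0},
  {"x":-0.425,"y":-0.774,"z":0.2,"twist":0,"claw":0},
  {"x":-0.425,"y":-0.774,"z":0.2,"twist":0,"claw":0},
  {"x":-0.425,"y":-0.774,"z":0.2,"twist":0,"claw":0},
])

```text
time_s: 1.6
tool_pos: [539.2, -99.5, 132.4]
orientation: [0.015, 1.0, 0.0, -0.0]
ft_force: [0.8, 0.6, 1.0]
grip_width: -0.3
gripper_force: 0.0
```

```bash
bash go 590,-197,60
```

```text
t 1.6 pos [539.2 -99.5 132.4] F [0.8 0.6 1. ] w -0.3 q [-0.26  0.36  1.7   0.    1.08 -1.8 ] tilt [-0.001  0.    -1.   ] | share [-0.1345 -0.2398  0.1809] twist -0.0005
```

>>> move_arm([
  {"x":-0.134,"y":-0.24,"z":0.05,"twist":0,"claw":0},
  {"x":-0.134,"y":-0.24,"z":0.05,"twist":0,"claw":0},
  {"x":-0.134,"y":-0.24,"z":0.05,"twist":0,"claw":0},
  {"x":-0.134,"y":-0.24,"z":0.18,"twist":0,"claw":0},
  {"x":-0.134,"y":-0.24,"z":0.18,"twist":0,"claw":0},
])

```text
time_s: 2.1
tool_pos: [584.9, -193.7, 55.8]
orientation: [0.016, 1.0, 0.002, -0.006]
ft_force: [-1.3, 1.1, -0.4]
grip_width: 0.1
gripper_force: 0.0
```

```bash
bash go 590,-197,38
```

```text
t 2.1 pos [ 584.9 -193.7   55.8] F [-1.3  1.1 -0.4] w 0.1 q [-0.39  0.54  1.62  0.    1.   -1.93] tilt [-0.011  0.005 -1.   ] | share [-0.0136 -0.0081  0.0442] twist -0.0007
```

>>> move_arm([
  {"x":0,"y":0,"z":0,"twist":0,"claw":0},
  {"x":0,"y":0,"z":0,"twist":0,"claw":0},
])

```text
time_s: 2.3
tool_pos: [590.1, -194.6, 62.6]
orientation: [0.015, 1.0, -0.0, 0.001]
ft_force: [0.7, -0.0, 0.2]
grip_width: -0.2
gripper_force: 0.0
```

```bash
bash go 590,-197,37
```

```text
t 2.3 pos [ 590.1 -194.6   62.6] F [ 0.7 -0.   0.2] w -0.2 q [-0.39  0.53  1.61  0.    1.   -1.93] tilt [ 0.001 -0.    -1.   ] | share [ 0.0001 -0.0059  0.0639] twist -0.0001
```

>>> move_arm([
  {"x":-0.012,"y":-0.005,"z":0.06,"twist":0,"claw":0},
  {"x":-0.012,"y":-0.005,"z":0.06,"twist":0,"claw":0},
  {"x":-0.012,"y":-0.005,"z":0.067,"twist":0,"claw":0},
  {"x":-0.012,"y":-0.005,"z":0.073,"twist":0,"claw":0},
  {"x":-0.012,"y":-0.005,"z":0.073,"twist":0,"claw":0},
])

```text
time_s: 2.8
tool_pos: [595.6, -197.3, 33.4]
orientation: [0.015, 1.0, -0.0, 0.001]
ft_force: [0.4, 0.8, 3.0]
grip_width: 0.2
gripper_force: 1.1
```

```bash
bash go 595,-197,25
```

```text
t 2.8 pos [ 595.6 -197.3   33.4] F [0.4 0.8 3. ] w 0.2 q [-0.39  0.57  1.62  0.    0.95 -1.93] tilt [ 0.003 -0.001 -1.   ] | share [0.0015 0.0006 0.021 ] twist -0.0004
```

Contact at about z=34. I'll press on in small steps.

>>> move_arm([
  {"x":0,"y":0,"z":0.005,"twist":0,"claw":0},
  {"x":0,"y":0,"z":0.01,"twist":0,"claw":0},
  {"x":0,"y":0,"z":0.015,"twist":0,"claw":0},
  {"x":0,"y":0,"z":0.02,"twist":0,"claw":0},
  {"x":0,"y":0,"z":0.02,"twist":0,"claw":0},
])

```text
time_s: 3.3
tool_pos: [594.5, -197.5, 23.7]
orientation: [0.015, 1.0, -0.0, 0.0]
ft_force: [3.8, -0.4, 1.9]
grip_width: -0.1
gripper_force: 1.4
```

```bash
bash go 595,-197,23
```

```text
t 3.3 pos [ 594.5 -197.5   23.7] F [ 3.8 -0.4  1.9] w -0.1 q [-0.39  0.58  1.63 -0.    0.93 -1.93] tilt [ 0. -0. -1.] | share [-0.0012  0.0012  0.0018] twist -0.0004
```

>>> move_arm([
  {"x":0,"y":0,"z":0.003,"twist":0,"claw":0},
  {"x":0,"y":0,"z":0.006,"twist":0,"claw":0},
  {"x":0,"y":0,"z":0.006,"twist":0,"claw":0},
])

```text
time_s: 3.6
tool_pos: [594.6, -197.6, 22.8]
orientation: [0.015, 1.0, -0.0, 0.0]
ft_force: [1.6, -0.8, 9.6]
grip_width: -0.1
gripper_force: 4.7
```

```bash
bash go 595,-197,110
```

```text
t 3.6 pos [ 594.6 -197.6   22.8] F [ 1.6 -0.8  9.6] w -0.1 q [-0.39  0.58  1.63 -0.    0.93 -1.93] tilt [ 0.001 -0.001 -1.   ] | share [-0.0011  0.0013 -0.218 ] twist -0.0004
```

The force rose to 9.6 N, so it's at the stop. I'll retract straight up, open to about 60 mm and look.

>>> move_arm([
  {"x":0,"y":0,"z":-0.1,"twist":0,"claw":0},
  {"x":0,"y":0,"z":-0.2,"twist":0,"claw":0},
  {"x":0.1,"y":0,"z":-0.25,"twist":0,"claw":0.75},
  {"x":0.21,"y":0,"z":-0.25,"twist":0,"claw":0.75},
  {"x":0.21,"y":0,"z":-0.25,"twist":0,"claw":0.75},
])

```text
time_s: 4.1
tool_pos: [500.2, -191.7, 120.2]
orientation: [0.015, 1.0, 0.002, -0.006]
ft_force: [0.2, 0.6, -0.2]
grip_width: 43.0
gripper_force: 0.0
```

Run:
```python
from h import *
c=shot('scene','scene1')
x0,y0,x1,y1=190,60,350,180
u,v=np.meshgrid(np.arange(x0,x1),np.arange(y0,y1)); P=depth(c,np.c_[u.ravel(),v.ravel()])
yw=np.radians(-1.65); L=(P[:,:2]-[548.2,-196])@np.array([[np.cos(yw),-np.sin(yw)],[np.sin(yw),np.cos(yw)]])
g=cv2.cvtColor(c['frame'],cv2.COLOR_RGB2GRAY)[y0:y1,x0:x1].ravel()
m=(abs(L[:,1])<18)&(g>120)&(P[:,2]<70)
for a in range(-60,60,10):
    k=m&(L[:,0]>=a)&(L[:,0]<a+10)
    print(a,k.sum(),np.round(np.median(P[k,2]),1) if k.any() else None)
o=cv2.resize(c['frame'][y0:y1,x0:x1,::-1],None,fx=4,fy=4);cv2.imwrite('pics/tip.png',o)
go(508,-194.8,60)
```

```text
-60 0 None
-50 30 52.5
-40 62 49.5
-30 51 46.4
-20 43 43.0
-10 42 39.1
0 51 35.4
10 46 31.6
20 44 27.8
30 60 24.5
40 41 21.3
50 0 None
t 4.15 pos [ 504.2 -192.9  120.5] F [ 0.7  0.3 -0.2] w 50.5 q [-0.44  0.37  1.72 -0.    1.06 -1.98] tilt [-0.008  0.003 -1.   ] | share [-0.0108 -0.0049  0.1512] twist -0.0007
```

View pics/tip.png

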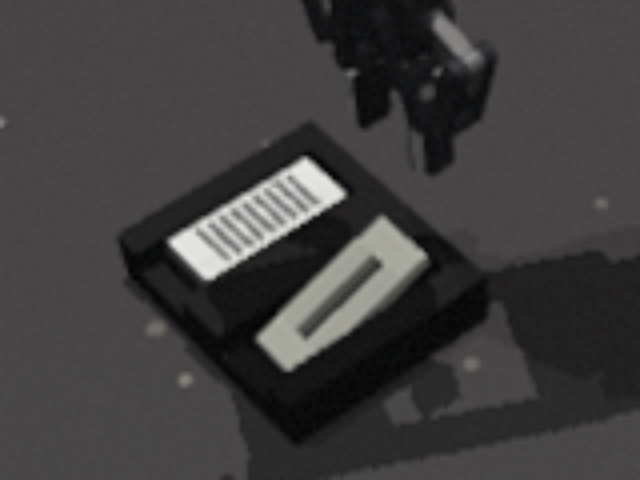

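The plate is fully tipped: its top runs from 53 mm at the -x end down to 20 mm, a slope of about 0.35. The raised end shows near crop (405,240). I'll move to grip it.

>>> move_arm([
  {"x":0,"y":-0.005,"z":0,"twist":0,"claw":0.75},
  {"x":0,"y":-0.005,"z":0,"twist":0,"claw":0.75},
  {"x":0,"y":-0.005,"z":0.1,"twist":0,"claw":0.75},
  {"x":0,"y":-0.005,"z":0.14,"twist":0,"claw":0.75},
  {"x":0,"y":-0.005,"z":0.14,"twist":0,"claw":0.75},
])

```text
time_s: 4.65
tool_pos: [509.2, -195.9, 62.7]
orientation: [0.015, 1.0, 0.001, -0.003]
ft_force: [-0.8, 0.2, -0.3]
grip_width: 64.3
gripper_force: 0.0
```

```bash
bash go 508,-194.8,36
```

```text
t 4.65 pos [ 509.2 -195.9   62.7] F [-0.8  0.2 -0.3] w 64.3 q [-0.44  0.45  1.77 -0.    0.92 -1.99] tilt [-0.006  0.003 -1.   ] | share [0.0026 0.0026 0.0668] twist -0.0002
```

>>> move_arm([
  {"x":0.003,"y":0,"z":0.04,"twist":0,"claw":0.75},
  {"x":0.003,"y":0,"z":0.06,"twist":0,"claw":0.75},
  {"x":0.003,"y":0,"z":0.068,"twist":0,"claw":0.75},
  {"x":0.003,"y":0,"z":0.068,"twist":0,"claw":0.75},
])

```text
time_s: 5.05
tool_pos: [509.4, -196.8, 38.4]
orientation: [0.015, 1.0, 0.0, -0.0]
ft_force: [-0.8, -0.1, -0.1]
grip_width: 64.0
gripper_force: 0.0
```

```bash
bash go 508,-194.8,35
```

```text
t 5.05 pos [ 509.4 -196.8   38.4] F [-0.8 -0.1 -0.1] w 64.0 q [-0.45  0.48  1.8   0.    0.86 -1.99] tilt [-0.  0. -1.] | share [0.0037 0.0048 0.0085] twist -0.0003
```

>>> move_arm([
  {"x":0.004,"y":0.005,"z":0.008,"twist":0,"claw":0.75},
  {"x":0.004,"y":0.005,"z":0.008,"twist":0,"claw":0.4},
  {"x":0.004,"y":0.005,"z":0.008,"twist":0,"claw":0.3},
  {"x":0.004,"y":0.005,"z":0.008,"twist":0,"claw":0.2},
  {"x":0.004,"y":0.005,"z":0.008,"twist":0,"claw":0.2},
])

```text
time_s: 5.55
tool_pos: [507.5, -194.4, 35.6]
orientation: [0.015, 1.0, 0.0, 0.0]
ft_force: [-1.7, 1.0, 3.3]
grip_width: 38.3
gripper_force: 62.5
```

```bash
bash go 508,-194.8,35
```

```text
t 5.55 pos [ 507.5 -194.4   35.6] F [-1.7  1.   3.3] w 38.3 q [-0.44  0.49  1.81  0.    0.85 -1.98] tilt [ 0.  0. -1.] | share [-0.0013 -0.0009  0.0015] twist -0.0004
```

Gripped at about 38–40 mm with 62 N. Lifting.

>>> move_arm([
  {"x":0,"y":0,"z":-0.02,"twist":0,"claw":0.2},
  {"x":0,"y":0,"z":-0.06,"twist":0,"claw":0.2},
  {"x":0,"y":0,"z":-0.12,"twist":0,"claw":0.2},
  {"x":0,"y":0,"z":-0.2,"twist":0,"claw":0.2},
  {"x":0,"y":0,"z":-0.2,"twist":0,"claw":0.2},
])

```text
time_s: 6.05
tool_pos: [510.6, -196.3, 119.7]
orientation: [0.015, 1.0, -0.002, 0.004]
ft_force: [1.2, -0.4, -1.0]
grip_width: 38.1
gripper_force: 60.4
```

Run:
```python
from h import *
c=shot('scene','scene2'); cv2.imwrite('pics/lift.png',cv2.resize(c['frame'][40:200,170:370,::-1],None,fx=3,fy=3))
go(485,192,140)
```

```text
t 6.1 pos [ 509.4 -195.8  117.8] F [ 0.3 -0.7 -0.9] w 38.0 q [-0.44  0.38  1.72 -0.    1.04 -1.98] tilt [ 0.005 -0.003 -1.   ] | share [ 0.0896  0.967  -0.0585] twist -0.0003
```

View pics/lift.png

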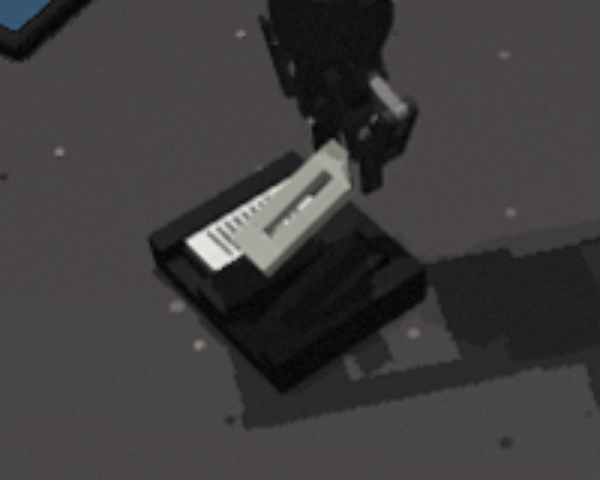

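The plate is held at the raised end, tilted and clear of the nest, spanning crop (335,150) to (255,260). Carrying it to the pad.

>>> move_arm([
  {"x":0.055,"y":0.967,"z":-0.06,"twist":0,"claw":0.2},
  {"x":0.055,"y":0.967,"z":-0.06,"twist":0,"claw":0.2},
  {"x":0.055,"y":0.967,"z":-0.06,"twist":0,"claw":0.2},
  {"x":0.055,"y":0.967,"z":-0.06,"twist":0,"claw":0.2},
  {"x":0.055,"y":0.967,"z":-0.06,"twist":0,"claw":0.2},
])

```text
time_s: 6.6
tool_pos: [499.6, 56.3, 129.8]
orientation: [0.015, 1.0, -0.0, -0.001]
ft_force: [0.9, 0.6, -1.1]
grip_width: 38.0
gripper_force: 60.5
```

```bash
bash go 488,192,130
```

```text
t 6.6 pos [499.6  56.3 129.8] F [ 0.9  0.6 -1.1] w 38.0 q [ 0.03  0.31  1.79 -0.    1.04 -1.51] tilt [-0.002 -0.    -1.   ] | share [ 0.0393  0.3381 -0.0005] twist -0.0005
```

>>> move_arm([
  {"x":0.037,"y":0.32,"z":0,"twist":0,"claw":0.2},
  {"x":0.037,"y":0.32,"z":0,"twist":0,"claw":0.2},
  {"x":0.037,"y":0.32,"z":0,"twist":0,"claw":0.2},
  {"x":0.037,"y":0.32,"z":0,"twist":0,"claw":0.2},
  {"x":0.037,"y":0.32,"z":0,"twist":0,"claw":0.2},
])

```text
time_s: 7.1
tool_pos: [488.9, 183.3, 129.7]
orientation: [0.014, 1.0, -0.001, -0.001]
ft_force: [0.4, -0.5, -2.2]
grip_width: 38.3
gripper_force: 60.7
```

Run:
```python
from h import *
c=shot('scene','scene3'); cv2.imwrite('pics/over.png',cv2.resize(c['frame'][140:340,300:520,::-1],None,fx=2.5,fy=2.5))
go(488,192,65)
```

```text
t 7.15 pos [489.1 182.5 129.9] F [-0.3 -0.1 -0.8] w 38.3 q [ 0.28  0.34  1.75 -0.    1.05 -1.26] tilt [-0.002 -0.001 -1.   ] | share [0.0033 0.0238 0.1621] twist -0.0001
```

View pics/over.png

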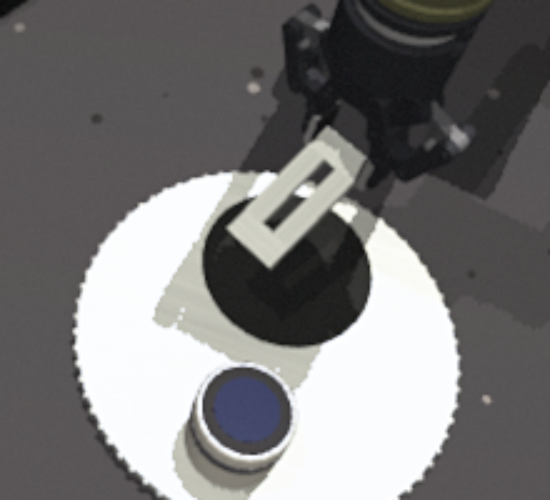

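The plate is over the pad, tilted with its +x end low, and the lens is well clear at crop (245,410). Descending; first touch should come at TCP z≈45.

>>> move_arm([
  {"x":0.003,"y":0.024,"z":0.1,"twist":0,"claw":0.2},
  {"x":0.003,"y":0.024,"z":0.18,"twist":0,"claw":0.2},
  {"x":0.003,"y":0.024,"z":0.2,"twist":0,"claw":0.2},
  {"x":0.003,"y":0.024,"z":0.2,"twist":0,"claw":0.2},
])

```text
time_s: 7.55
tool_pos: [487.8, 191.1, 49.4]
orientation: [0.016, 1.0, -0.001, -0.002]
ft_force: [0.7, -0.1, -0.7]
grip_width: 38.3
gripper_force: 60.7
```

>>> move_arm([
  {"x":0,"y":0,"z":0.005,"twist":0,"claw":0.2},
  {"x":0,"y":0,"z":0.01,"twist":0,"claw":0.2},
  {"x":0,"y":0,"z":0.01,"twist":0,"claw":0.2},
])

```text
time_s: 7.85
tool_pos: [489.9, 192.8, 47.7]
orientation: [0.015, 1.0, 0.0, 0.001]
ft_force: [0.3, 0.8, -0.6]
grip_width: 38.3
gripper_force: 60.7
```

Next I'll lower it 1 mm per row so the plate can turn in the grip as its edge touches.

>>> move_arm([
  {"x":0,"y":0,"z":0.003,"twist":0,"claw":0.2},
  {"x":0,"y":0,"z":0.006,"twist":0,"claw":0.2},
  {"x":0,"y":0,"z":0.009,"twist":0,"claw":0.2},
  {"x":0,"y":0,"z":0.012,"twist":0,"claw":0.2},
])

```text
time_s: 8.25
tool_pos: [488.5, 193.0, 42.2]
orientation: [0.015, 1.0, 0.0, -0.0]
ft_force: [-4.3, -0.0, 5.8]
grip_width: 38.3
gripper_force: 61.2
```

>>> move_arm([
  {"x":0,"y":0,"z":0.004,"twist":0,"claw":0.2},
  {"x":0,"y":0,"z":0.008,"twist":0,"claw":0.2},
  {"x":0,"y":0,"z":0.012,"twist":0,"claw":0.2},
])

```text
time_s: 8.55
tool_pos: [488.6, 192.8, 37.4]
orientation: [0.015, 1.0, -0.0, -0.0]
ft_force: [-4.4, -0.2, 4.8]
grip_width: 38.5
gripper_force: 61.1
```

Force is steady at about 5 N, so the plate is turning in the grip. Continuing.

>>> move_arm([
  {"x":0,"y":0,"z":0.005,"twist":0,"claw":0.2},
  {"x":0,"y":0,"z":0.01,"twist":0,"claw":0.2},
  {"x":0,"y":0,"z":0.015,"twist":0,"claw":0.2},
  {"x":0,"y":0,"z":0.02,"twist":0,"claw":0.2},
])

```text
time_s: 8.95
tool_pos: [488.7, 192.8, 29.3]
orientation: [0.015, 1.0, -0.0, -0.0]
ft_force: [-3.1, -0.2, 5.6]
grip_width: 38.2
gripper_force: 60.7
```

>>> move_arm([
  {"x":0,"y":0,"z":0.005,"twist":0,"claw":0.2},
  {"x":0,"y":0,"z":0.01,"twist":0,"claw":0.2},
  {"x":0,"y":0,"z":0.013,"twist":0,"claw":0.2},
])

```text
time_s: 9.25
tool_pos: [488.9, 192.9, 23.7]
orientation: [0.015, 1.0, 0.0, -0.0]
ft_force: [-2.8, -0.5, 3.4]
grip_width: 38.3
gripper_force: 60.2
```

>>> move_arm([
  {"x":0,"y":0,"z":0.005,"twist":0,"claw":0.2},
  {"x":0,"y":0,"z":0.009,"twist":0,"claw":0.2},
  {"x":0,"y":0,"z":0.009,"twist":0,"claw":0.2},
])

```text
time_s: 9.55
tool_pos: [489.0, 192.8, 20.0]
orientation: [0.015, 1.0, -0.0, -0.0]
ft_force: [-2.7, -0.2, 3.5]
grip_width: 38.5
gripper_force: 60.0
```

>>> move_arm([
  {"x":0,"y":0,"z":0,"twist":0,"claw":0.55},
  {"x":0,"y":0,"z":0,"twist":0,"claw":0.75},
  {"x":0,"y":0,"z":0,"twist":0,"claw":0.75},
  {"x":0,"y":0,"z":-0.01,"twist":0,"claw":0.75},
  {"x":0,"y":0,"z":-0.03,"twist":0,"claw":0.75},
])

```text
time_s: 10.05
tool_pos: [488.5, 192.6, 32.1]
orientation: [0.015, 1.0, -0.0, -0.001]
ft_force: [-0.5, -0.9, -0.8]
grip_width: 64.2
gripper_force: 0.0
```

>>> move_arm([
  {"x":0,"y":0,"z":-0.1,"twist":0,"claw":0.75},
  {"x":0,"y":0,"z":-0.2,"twist":0,"claw":0.75},
  {"x":0,"y":0,"z":-0.3,"twist":0,"claw":0.75},
  {"x":0.1,"y":0,"z":-0.4,"twist":0,"claw":0.75},
  {"x":0.1,"y":0,"z":-0.4,"twist":0,"claw":0.75},
])

```text
time_s: 10.55
tool_pos: [448.2, 194.5, 197.1]
orientation: [0.015, 1.0, 0.001, 0.003]
ft_force: [-0.3, -0.4, 0.4]
grip_width: 64.3
gripper_force: 0.0
```

Run:
```python
from h import *
c=shot('scene','scene4'); cv2.imwrite('pics/end.png',cv2.resize(c['frame'][140:370,300:520,::-1],None,fx=2.5,fy=2.5))
g=cv2.cvtColor(c['frame'],cv2.COLOR_RGB2GRAY)
n,l,s,ce=cv2.connectedComponentsWithStats(np.uint8(g>110))
for i in range(1,n):
    x,y,w,h,a=s[i]
    if 370<ce[i][0]<455 and 200<ce[i][1]<290 and 200<a<4000:
        q=cv2.findContours(np.uint8(l==i),cv2.RETR_EXTERNAL,cv2.CHAIN_APPROX_NONE)[0][0][:,0]
        r=cv2.minAreaRect(plane(c,q,30)[:,:2].astype(np.float32)); v,u=np.where(l==i); P=depth(c,np.c_[u,v])
        A=np.c_[P[:,:2]-P[:,:2].mean(0),np.ones(len(P))]; k=abs(P[:,2]-np.median(P[:,2]))<6
        print(r,np.median(P[:,2]),np.linalg.lstsq(A[k],P[k,2],rcond=None)[0])
go(488,192,180)
```

```text
((534.5005493164062, 191.40643310546875), (40.446510314941406, 100.98360443115234), 88.39435577392578) 29.43821988431705 [3.63438530e-03 2.26948216e-03 2.95141511e+01]
t 10.6 pos [448.2 194.4 195.9] F [ 0.2 -0.2  0.2] w 63.8 q [ 0.32  0.22  1.74  0.    1.18 -1.22] tilt [ 0.005  0.002 -1.   ] | share [-0.0994 -0.0032  0.0402] twist -0.0001
```

View pics/end.png

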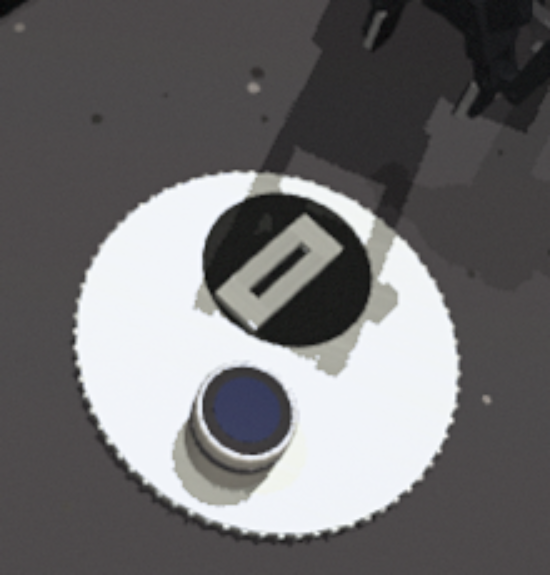

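The plate lies flat on the pad at crop (280,270), with its top at 29.4 mm and its centre about 10 mm from the pad's centre. The lens hasn't moved and the gripper is clear. Handing in.

```bash
python3 -c "from workcell import robot; print(robot.sign_off())"
```

```text
the job is handed in; nothing more can be done
None
```

I tipped the plate up, lifted it out and laid it flat on the rubber pad, about 10 mm from its centre; the lens was left untouched. I handed the job in at about 10.6 s, but the sign-off returned no verdict.

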